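# Pin the sprung carriage of a coffee machine's brew unit

## Robot

A 6-joint arm with a two-finger parallel gripper is mounted at the origin on the work surface. World frame = base frame: x ahead of the robot, y to its left, z up, the work surface at z = 0. Lengths are in m, angles in rad, forces in N, time in s.
With the tool pointing down it reaches from about 0.25 to 0.775 m from the base axis. Payload 4 kg.
Tool frame: the origin (TCP) lies at the centre of the arm's flange, where the gripper is bolted on; the fingertips stand 199 mm ahead of it and the grasp point (between the pads) lies 180 mm ahead of it; y points along the fingers, z is the direction in which the jaws open and shut, and the axes are right-handed (so a half turn about y gives the same grasp; the last joint's range is limited). The gripper opens to 94 mm and grips with 3 to 60 N. Pads are 16 mm wide; open, the fingers measure 119 mm over their backs; the gripper's body (75 mm by 177 mm) begins 78 mm behind the grasp point.
Start: joints at [-1.401, 0.087, 1.371, -0, 1.684, -0.103], TCP at [0.148, -0.53, 0.405] pointing down, gripper open.
Joint ranges: [-3.1, 3.1], [-0.76, 2.03], [0.27, 2.55], [-1.08, 4.22], [0.17, 2.65], [-2.57, 2.57]. Speed limits (rad/s): [2.79, 2.79, 3.14, 3.14, 3.14, 3.14].

## Interface

Orientations are given as a unit quaternion [w, x, y, z].
In Python, from station import robot gives the robot as it stands.
- The arm moves only by the tool carry_out, never from a script. Its argument "series" is a list of rows, each a list of 2 entries, a list of its own where there are three numbers: the shift along the tool's x, y, z in mm, then the turn, a rotation vector about the tool's x, y, z in degrees. A call has 1 to 20 rows; each row is the pose to reach, as a shift and turn from the pose measured when the call began, along the tool's axes at that moment; what a row does not reach only later rows make up. A row lasts 1/12 s, in which the tool goes at most 41.7 mm and 7.16 degrees, less where a joint would pass 70% of its speed; a pose out of reach is approached as far as the arm can. A call with a gripper value outside its range is refused whole. "grip" is the finger opening in mm, from 0 to 94, set as the call begins (left out, the last holds). The fingers move at their own pace and stop on an object; "force" is the grip in N (left out, the last holds). Time passes only in rows, so rows that repeat a pose let the fingers close. It gives the time, the measured TCP pose, the force and the opening at its end, in the units of the state.
- robot.observe(): the state, without advancing time (a new reading comes with each control period).
- robot.get_image(name): name is "scene" or "side" or "wrist"; returns a dict with "img" (480x640x3 uint8, red, green, blue), "depth" (480x640 float32, m along the optical axis (not along the pixel's ray), 0 where there is no reading), "mtx" (3x3 intrinsics, pixels), "rvec" (rotation vector, rad) and "tvec" (3), from world to camera coordinates, as OpenCV has them; the wrist camera has in their place "mount" (4x4, takes a point from camera to tool coordinates, whose origin is the TCP and whose axes are the tool frame's). Camera axes: x right, y down, z forward; pixel columns grow to the right and rows downward; lengths in m; the calibration is good to about 2 mm. A picture is of the moment at which its call begins: read the wrist's pose just before it.
- robot.sign_off(): hands the job in, once; it reports no verdict.
Trained networks look in a picture, given as the dict that the camera call returned (one of the last four; its "shot" number tells which), for a name from the list of things; names that differ only in an ending like _2 or _b are one class to them, and where a whole thing is asked for, a point or a joint stands for the part that bears it (a point fixed in the world has none). Each returns a list of dicts, best first, with "score" (0 to 1); they miss things now and then, are a little off and sometimes report something else, mostly with a low value. They report only what shows in the picture. A call takes as long as a camera call. They do not tell look-alikes from the thing itself.
- robot.recognise(picture, query): "point" ([column, row] in pixels, amid what is visible of it).
- robot.trace(picture, query): "region" (480x640 bool, what is visible of it) and "point" ([column, row] in pixels, amid what is visible of it).
The state is a dict: "time": time; "qpos": joint angles; "qd": joint speeds; "tau": joint torques, N m; "eef_pos": TCP position; "tcp_rot": TCP orientation; "wrist_force": force on the tool from outside, world axes, zero at the start; "torque": the same for the moment, N m; "width": opening from 0.0 (shut) to 1.0 (fully open).
Only numpy, scipy, OpenCV 4.12 (cv2) and the standard library are available. Lean on these libraries where they do the work, as an engineer would, in place of code of your own. Each camera call takes 0.05 s, during which the arm holds its last target.

## Task

Take the orange-headed locking pin out of its white stand, put its tip through the slot in the steel cover of the coffee machine's brew unit and, pressing only lightly, slide it along the slot until you feel it drop into a hole of the sprung black carriage hidden underneath. Push it home until its collar lies flat on the cover, let go of it and leave it there. Never force it, and leave the mug, the green tin and the blue bowl where they stand.

Things in the scene. Friction and masses are not known exactly. Their poses are not given: they have to be found in the camera images.
- brew_unit: Brew unit, fixed to the worktop: grey and black box 150 (its x) x 110 (its y) x 80 mm high with a flat 3 mm steel cover on top, z up. Origin: centre of its underside. The cover has one through slot, centred, 58 mm long along the unit's x and 14 mm wide along its y, so a 10 mm pin can travel 24 mm either way from the middle.
- slot_middle (a point): Middle of the slot, at the level of the cover's top face, 80 mm above the worktop; x along the slot, y across it, z up. Out of sight under the slot lies a flat black carriage with two round holes (12.5 mm, through, over 30 mm of free depth) on the slot's centre line, 40 mm apart; at least one is always within 20.5 mm of the slot's middle, never nearer than 5 mm. Either will do.
- carriage_face (a point): Point of the unit 20 mm below slot_middle: the level of the carriage's top (not of a hole). Where the carriage stands along x differs and is not measured; it cannot be pushed sideways. It is sprung: yields downwards from about 2 N, 0.4 N per mm (4 N at 5 mm), hard stop at 10 mm. Over a hole it springs back up round the pin: the push vanishes and the hole holds the pin sideways.
- pin: Loose locking pin, about 60 g, upright in the stand at first. Steel shank 10 mm thick, 38 mm long, tip tapered to 6 mm over 2.5 mm; collar 26 mm wide, 4 mm thick, rubber-faced below; above it a round orange grip 22 mm wide, 30 mm high. Origin: centre of the collar's underside, z up to the grip (top at +34 mm). Home: collar on the cover. On the carriage beside a hole the collar stands 18 mm above the cover.
- pin_tip (a point): Centre of the pin's tip, 38 mm below the pin's origin.
- pin_stand: White stand, fixed to the worktop, 64 x 64 x 55 mm high with a 14 mm through hole in the middle of its top; the pin stands in it with its collar on the top. Origin: centre of its underside, z up.
- mug: White mug, loose, 80 mm diameter, 85 mm high, with a handle. Origin: centre of its underside. Bystander.
- tin: Green tin with a white lid, loose, 60 mm diameter, 110 mm high. Origin: centre of its underside. Bystander.
- bowl: Blue bowl, loose, 110 mm diameter, 45 mm high. Origin: centre of its underside. Bystander.
Mind the look-alikes: they are no part of the job. What is meant by the pin_stand is not brown, red or turquoise, and is the larger of those in its own colour.

How it is judged:
On the way, in this order (a step that is already met when the one before it is completed fails the run):
1. the pin is lifted out of its stand and clear of it (horizontal distance between pin and pin_stand above 0.06 m and height (world z) of pin_tip above 0.05 m), for 0.05 s.
2. the pin's tip is through the slot of the brew unit's cover (z of pin_tip in the frame of brew_unit below 0.074 m and x of pin_tip in the frame of brew_unit between -0.028 and 0.028 m and y of pin_tip in the frame of brew_unit between -0.006 and 0.006 m), for 0.05 s.
At the end, for the whole second after the job is handed in: The pin stands in the slot, upright within 5 degrees, its collar down on the cover (no more than 2.5 mm above it, which is only possible with the shank in a carriage hole), released and at rest (z of pin in the frame of brew_unit between 0.077 and 0.0825 m and x of pin in the frame of brew_unit between -0.027 and 0.027 m and y of pin in the frame of brew_unit between -0.005 and 0.005 m and angle between pin's own z axis and vertical below 0.09 rad and linear speed of pin below 0.01 m/s and contact force between pin and the fingers below 0.1 N); the robot touches nothing.
It fails at once if the pin is pressed or wrenched against the brew unit (cover, slot or carriage) with more than 20 N (contact force between pin and brew_unit above 20 N).
It fails at once if the gripper or arm pushes on the brew unit with more than 20 N (contact force between the arm and brew_unit above 20 N).
It fails at once if the mug is shoved by more than 20 mm or tipped (distance of mug from where it was at the start of the episode above 0.02 m or angle between mug's own z axis and vertical above 0.3 rad).
It fails at once if the tin is shoved by more than 20 mm or tipped (distance of tin from where it was at the start of the episode above 0.02 m or angle between tin's own z axis and vertical above 0.3 rad).
It fails at once if the bowl is shoved by more than 20 mm or tipped (distance of bowl from where it was at the start of the episode above 0.02 m or angle between bowl's own z axis and vertical above 0.3 rad).
It also fails if it takes over 61 s, if anything falls off the work surface, if the arm or the gripper's body presses on something with over 40 N, if the wrist force passes 120 N, or if a joint passes its speed limit or range.

## Working session

There is one attempt and no reset: what is moved stays moved. The work goes in short steps, Python scripts to look and compute and a tool call to move; the robot and the scene stay as the last step left them, time stands still between calls to the robot, and variables do not carry over. Pictures are saved under pics/ and viewed, and the job is handed in when it is done.

Besides the shell and the picture viewer there is one more tool, called after "Emit:" by a JSON object that holds its "fn" and its "kwargs", one argument or row to a line. carry_out: Moves the arm, as the interface text tells. Its arguments: {"type":"object","properties":{"series":{"type":"array","items":{"type":"array"}},"grip":{"type":"number"},"force":{"type":"number"}},"required":["series"]}

```bash
ls; mkdir -p pics; cat > h.py <<'E'
import numpy as np, cv2
from scipy.spatial.transform import Rotation as R
from station import robot
def save(p,name): cv2.imwrite('pics/'+name,cv2.cvtColor(p['img'],cv2.COLOR_RGB2BGR))
def tool():
    s=robot.observe(); q=s['tcp_rot']; return R.from_quat([q[1],q[2],q[3],q[0]]).as_matrix(),np.array(s['eef_pos']),s
def cam2world(p,Rt=None):
    # returns Rcw, origin
    if 'mount' in p:
        M=np.array(p['mount']);Rw,t=Rt; return Rw@M[:3,:3], Rw@M[:3,3]+t
    Rm=cv2.Rodrigues(np.array(p['rvec'],float))[0]; t=np.array(p['tvec'],float).ravel()
    return Rm.T, -Rm.T@t
def cloud(p,Rt=None):
    K=np.array(p['mtx']);d=p['depth'];v,u=np.mgrid[:480,:640]
    c=np.stack([(u-K[0,2])/K[0,0]*d,(v-K[1,2])/K[1,1]*d,d],-1)
    A,o=cam2world(p,Rt); w=c@A.T+o; w[d<=0]=np.nan; return w
def pxz(p,uv,z,Rt=None):
    K=np.array(p['mtx']);A,o=cam2world(p,Rt)
    r=A@np.array([(uv[0]-K[0,2])/K[0,0],(uv[1]-K[1,2])/K[1,1],1]); return o+r*(z-o[2])/r[2]
E
python3 - <<'E'
from h import *
Rw,t,s=tool(); print(s['time'],t,s['tcp_rot'],s['width'],s['wrist_force']); print(Rw)
for n in ['scene','side','wrist']:
    p=robot.get_image(n); save(p,n+'0.png'); print(n, cam2world(p,(Rw,t))[1])
    w=cloud(p,(Rw,t))
    for q in ['pin','pin_stand','brew_unit','mug','tin','bowl']:
        for r in robot.recognise(p,q):
            c,rr=map(int,np.round(r['point'])); print(q,round(r['score'],2),c,rr,np.round(w[rr,c],3))
E
```

```text
pics
0.0 [ 0.14817662 -0.52954196  0.40349577] [ 0.09612951 -0.096183    0.70131604 -0.69975979] 1.0005135713030642 [ 0.10077647 -0.57303619  0.03251471]
[[-9.63015897e-01 -3.74225360e-04  2.69444320e-01]
 [-2.69444487e-01  2.17014761e-03 -9.63013478e-01]
 [-2.24349882e-04 -9.99997575e-01 -2.19071961e-03]]
scene [ 1.13630692 -0.32610307  0.54203623]
pin 0.5 356 206 [0.513 0.186 0.077]
pin_stand 0.73 358 226 [0.541 0.17  0.05 ]
pin_stand 0.72 328 246 [0.555 0.088 0.041]
pin_stand 0.61 379 260 [0.637 0.146 0.036]
pin_stand 0.59 391 201 [0.503 0.29  0.052]
pin_stand 0.51 246 376 [ 0.719 -0.168  0.009]
brew_unit 0.86 176 294 [ 0.576 -0.208  0.079]
mug 0.94 443 277 [0.758 0.181 0.061]
tin 0.79 311 275 [ 0.653 -0.014  0.082]
bowl 0.87 245 376 [ 0.719 -0.17   0.009]
side [0.4697622  0.59299613 0.47729345]
pin 0.77 370 305 [0.508 0.205 0.081]
pin_stand 0.82 298 301 [0.607 0.185 0.04 ]
pin_stand 0.73 370 337 [0.501 0.225 0.047]
pin_stand 0.69 383 420 [0.468 0.336 0.056]
pin_stand 0.63 358 273 [0.54  0.108 0.042]
pin_stand 0.59 269 365 [0.603 0.304 0.055]
brew_unit 0.75 208 287 [0.749 0.176 0.02 ]
brew_unit 0.66 395 177 [ 0.523 -0.141  0.069]
mug 0.69 204 289 [0.712 0.241 0.086]
tin 0.6 318 213 [0.624 0.028 0.079]
bowl 0.81 291 165 [ 0.751 -0.214  0.021]
wrist [ 0.21723184 -0.51002914  0.38447798]
```

View pics/scene0.png

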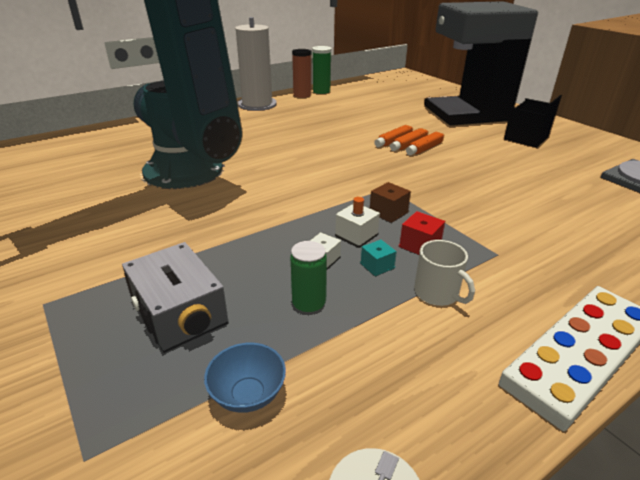

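View pics/side0.png

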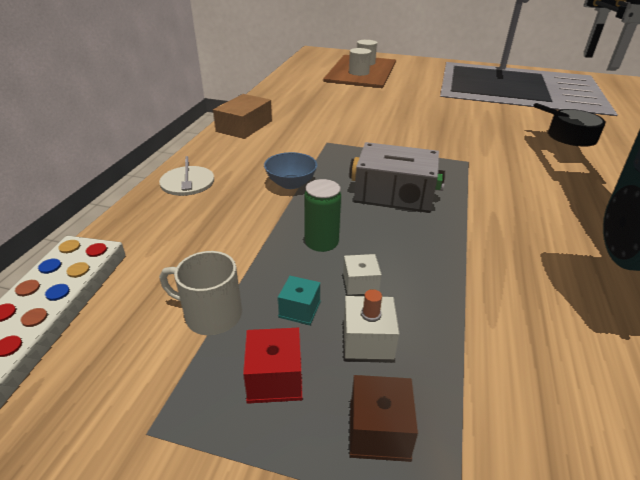

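View pics/wrist0.png

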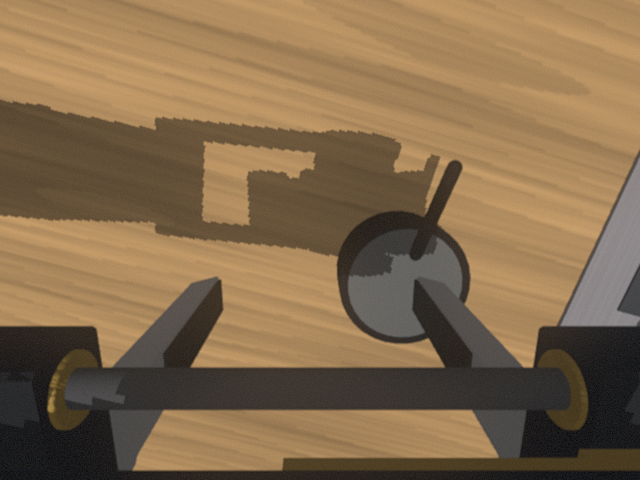

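Candidates for the stand are all in the side picture: white large (371,325) holding the orange pin, white small (362,273), brown (384,415), red (273,362) and turquoise (299,299). The large white one fits: it is white, the larger of the two whites, and it holds the pin. I'll confirm with a crop and measure.

```bash
python3 - <<'E'
from h import *
from scipy import ndimage
P={}
for n in ['scene','side']:
    p=robot.get_image(n); P[n]=p; w=cloud(p)
    # brew top
    for lo,hi,box,name in [(0.074,0.086,(0.4,0.72,-0.32,-0.08),'cover'),(0.05,0.06,(0.44,0.57,0.15,0.26),'stand'),(0.036,0.046,(0.44,0.6,0.06,0.15),'small'),(0.08,0.098,(0.44,0.57,0.15,0.26),'grip')]:
        m=(w[...,2]>lo)&(w[...,2]<hi)&(w[...,0]>box[0])&(w[...,0]<box[1])&(w[...,1]>box[2])&(w[...,1]<box[3])
        l,k=ndimage.label(m)
        if k==0: print(n,name,'none');continue
        m=l==1+np.argmax(ndimage.sum(m,l,range(1,k+1)))
        r=cv2.minAreaRect((w[m][:,:2]*1000).astype(np.float32))
        print(n,name,m.sum(),'ctr',np.round(r[0],1),'size',np.round(r[1],1),'ang',round(r[2],1),'zmed',np.round(np.nanmedian(w[m][:,2]),4))
    # dark slot
    g=cv2.cvtColor(p['img'],cv2.COLOR_RGB2GRAY)
    b=dict(scene=(155,265,190,290),side=(375,150,425,165))[n]
    sub=np.zeros_like(g);sub[b[1]:b[3],b[0]:b[2]]=(g[b[1]:b[3],b[0]:b[2]]<70)
    l,k=ndimage.label(sub); m=l==1+np.argmax(ndimage.sum(sub,l,range(1,k+1)))
    vu=np.argwhere(m); pts=np.array([pxz(p,(u,v),0.08)[:2]*1000 for v,u in vu],np.float32)
    r=cv2.minAreaRect(pts); print(n,'slot',m.sum(),np.round(r[0],1),np.round(r[1],1),round(r[2],1))
a=P['side']['img'][235:375,310:430]; cv2.imwrite('pics/crop1.png',cv2.cvtColor(cv2.resize(a,None,fx=4,fy=4,interpolation=cv2.INTER_CUBIC),cv2.COLOR_RGB2BGR))
E
```

```text
scene cover 4188 ctr [ 526.9 -199.9] size [154.4 112.1] ang 2.3 zmed 0.0802
scene stand 488 ctr [508.6 193.9] size [66.2 68.2] ang 13.0 zmed 0.0549
scene small 297 ctr [539.7  88.8] size [50.9 50.8] ang 18.3 zmed 0.0419
scene grip 83 ctr [509.1 194.4] size [20.3 20.7] ang 38.0 zmed 0.088
scene slot 153 [ 527.  -199.6] [52.8 11.7] 1.9
side cover 2166 ctr [ 525.9 -199.7] size [150.1 116.2] ang 2.2 zmed 0.079
side stand 1644 ctr [507.  194.8] size [64.1 66.5] ang 14.5 zmed 0.0546
side small 763 ctr [538.4  88.7] size [48.5 50.5] ang 20.9 zmed 0.0412
side grip 253 ctr [506.5 194.8] size [22.3 20.8] ang 74.1 zmed 0.0881
side slot 47 [ 525.6 -196.6] [52.4  7.1] 2.9
```

View pics/crop1.png

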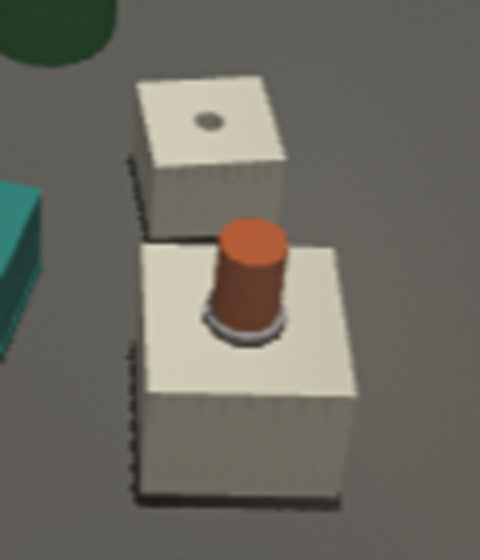

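The crop shows the orange-headed pin standing in the larger white block, at about (245,265) in the crop. The smaller white block behind it, at about (210,120), has an empty hole. I'll work out the move to a hover above the pin.

```bash
cat >> h.py <<'E'
def go(x,y,z,yaw=None):
    """shift & turn for tool down, jaw axis (tool z) at yaw deg"""
    Rw,t,s=tool(); d=Rw.T@(np.array([x,y,z])-t)*1000
    a=np.radians(yaw); zt=np.array([np.cos(a),np.sin(a),0]); yt=np.array([0,0,-1.]); xt=np.cross(yt,zt)
    G=np.stack([xt,yt,zt],1); rv=R.from_matrix(Rw.T@G).as_rotvec(degrees=True)
    print('t',round(s['time'],2),'pos',np.round(t,4),'jaw',round(np.degrees(np.arctan2(Rw[1,2],Rw[0,2])),2),'F',np.round(s['wrist_force'],2),'w',round(s['width']*94,1)); print('shift',np.round(d,1),'turn',np.round(rv,2))
E
python3 -c "
from h import *
go(0.508,0.1945,0.36,2.2)"
```

```text
t 1.15 pos [ 0.1482 -0.5297  0.4047] jaw -74.37 F [-0.31  0.58 -0.4 ] w 94.2
shift [-541.6   44.7 -600.4] turn [-1.000e-02 -7.657e+01  0.000e+00]
```

Emit:
{"fn": "carry_out", "kwargs": {
  "series": [
    [[-541.6,44.7,-600.4],[0,-76.57,0]],
    [[-541.6,44.7,-600.4],[0,-76.57,0]],
    [[-541.6,44.7,-600.4],[0,-76.57,0]],
    [[-541.6,44.7,-600.4],[0,-76.57,0]],
    [[-541.6,44.7,-600.4],[0,-76.57,0]],
    [[-541.6,44.7,-600.4],[0,-76.57,0]],
    [[-541.6,44.7,-600.4],[0,-76.57,0]],
    [[-541.6,44.7,-600.4],[0,-76.57,0]],
    [[-541.6,44.7,-600.4],[0,-76.57,0]],
    [[-541.6,44.7,-600.4],[0,-76.57,0]],
    [[-541.6,44.7,-600.4],[0,-76.57,0]],
    [[-541.6,44.7,-600.4],[0,-76.57,0]],
    [[-541.6,44.7,-600.4],[0,-76.57,0]],
    [[-541.6,44.7,-600.4],[0,-76.57,0]],
    [[-541.6,44.7,-600.4],[0,-76.57,0]],
    [[-541.6,44.7,-600.4],[0,-76.57,0]],
    [[-541.6,44.7,-600.4],[0,-76.57,0]],
    [[-541.6,44.7,-600.4],[0,-76.57,0]],
    [[-541.6,44.7,-600.4],[0,-76.57,0]],
    [[-541.6,44.7,-600.4],[0,-76.57,0]]
  ],
  "grip": 60
}}

```text
time: 2.82
eef_pos: [0.5089, 0.1984, 0.3591]
tcp_rot: [0.511, -0.51, 0.49, -0.489]
wrist_force: [-0.7, -0.5, -0.4]
width: 0.639
```

```bash
python3 - <<'E'
from h import *
go(0.508,0.1945,0.36,2.2)
Rw,t,s=tool(); p=robot.get_image('wrist'); save(p,'wrist1.png')
w=cloud(p,(Rw,t))
for r in robot.trace(p,'pin')[:2]:
    m=r['region']; q=w[m]; q=q[np.isfinite(q[:,2])]; top=q[q[:,2]>0.083]
    print(r['score'],np.round(r['point']),m.sum(),np.round(np.nanmedian(q,0),4))
    if len(top): print('top',len(top),np.round(top.mean(0),4),cv2.minAreaRect((top[:,:2]*1000).astype(np.float32)))
g=cv2.inRange(cv2.cvtColor(p['img'],cv2.COLOR_RGB2HSV),(3,130,80),(16,255,255))>0
g&=(w[...,2]>0.085)&(w[...,2]<.095); q=w[g]; print('hsv',g.sum(), q.mean(0) if g.any() else '', cv2.minEnclosingCircle((q[:,:2]*1000).astype(np.float32)) if g.any() else '')
E
```

```text
t 2.82 pos [0.5089 0.1984 0.3591] jaw 2.41 F [-0.68 -0.54 -0.37] w 60.0
shift [ 3.9 -0.9 -1.1] turn [ 0.01  0.21 -0.09]
0.8 [316. 254.] 1276 [0.5075 0.1982 0.0894]
top 825 [0.5075 0.195  0.0897] ((507.5689697265625, 194.38088989257812), (21.162582397460938, 21.05567169189453), 41.24552536010742)
hsv 729 [0.50754856 0.19548247 0.08984864] ((507.5843200683594, 195.11099243164062), 10.384037017822266)
```

View pics/wrist1.png

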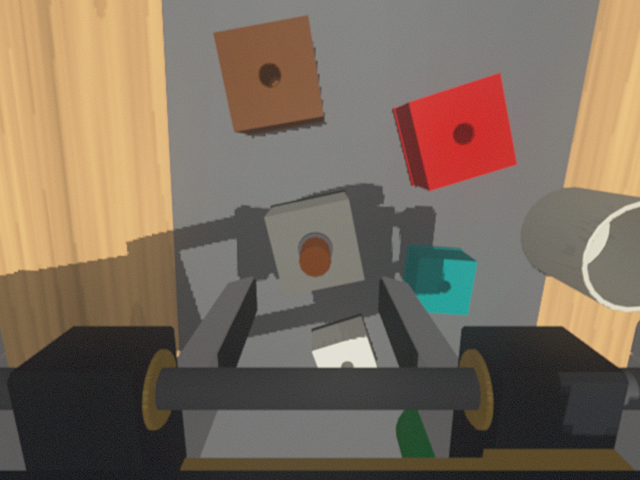

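Wrist view: the orange pin head is at (316,254) in the large white stand and the small white block is at (343,350). The measured pin axis is (0.5076, 0.1948).

```bash
python3 -c "
from h import *
go(0.5076,0.1948,0.2605,2.2)"
```

```text
t 2.92 pos [0.5086 0.1971 0.3589] jaw 2.44 F [-0.33  0.03 -0.93] w 59.9
shift [ 2.3 98.4 -1. ] turn [ 0.08  0.24 -0.01]
```

Emit:
{"fn": "carry_out", "kwargs": {
  "series": [
    [[2.3,30,-1],[0,0.2,0]],
    [[2.3,60,-1],[0,0.2,0]],
    [[2.3,75,-1],[0,0.2,0]],
    [[2.3,75,-1],[0,0.2,0]],
    [[2.3,75,-1],[0,0.2,0]],
    [[2.3,75,-1],[0,0.2,0]]
  ]
}}

```text
time: 3.42
eef_pos: [0.508, 0.1941, 0.2857]
tcp_rot: [0.51, -0.509, 0.49, -0.491]
wrist_force: [-0.0, -0.2, 0.3]
width: 0.635
```

```bash
python3 -c "
from h import *
go(0.5076,0.1948,0.2605,2.2)
go(0.5076,0.1948,0.2605,2.2)"
```

```text
t 3.42 pos [0.508  0.1941 0.2857] jaw 2.18 F [-0.01 -0.17  0.33] w 59.7
shift [-0.7 25.2 -0.4] turn [-0.08 -0.02 -0.03]
t 3.42 pos [0.508  0.1941 0.2857] jaw 2.18 F [-0.01 -0.17  0.33] w 59.7
shift [-0.7 25.2 -0.4] turn [-0.08 -0.02 -0.03]
```

Emit:
{"fn": "carry_out", "kwargs": {
  "series": [
    [[-0.7,12,-0.4],[0,0,0]],
    [[-0.7,25,-0.4],[0,0,0]],
    [[-0.7,25,-0.4],[0,0,0]],
    [[-0.7,25,-0.4],[0,0,0]],
    [[-0.7,25,-0.4],[0,0,0]]
  ]
}}

```text
time: 3.83
eef_pos: [0.5078, 0.1948, 0.2616]
tcp_rot: [0.51, -0.509, 0.49, -0.491]
wrist_force: [-0.2, 0.0, 0.2]
width: 0.639
```

Emit:
{"fn": "carry_out", "kwargs": {
  "series": [
    [[0,0,0],[0,0,0]],
    [[0,0,0],[0,0,0]],
    [[0,0,0],[0,0,0]],
    [[0,0,0],[0,0,0]],
    [[0,0,0],[0,0,0]],
    [[0,0,0],[0,0,0]],
    [[0,0,0],[0,0,0]],
    [[0,0,0],[0,0,0]],
    [[0,0,0],[0,0,0]],
    [[0,0,0],[0,0,0]]
  ],
  "grip": 10,
  "force": 25
}}

```text
time: 4.67
eef_pos: [0.5078, 0.1949, 0.2617]
tcp_rot: [0.51, -0.509, 0.49, -0.491]
wrist_force: [0.0, 0.3, 0.8]
width: 0.226
```

```bash
python3 -c "
from h import *
go(0.5076,0.1948,0.3605,2.2)"
```

```text
t 4.67 pos [0.5078 0.1949 0.2617] jaw 2.18 F [0.03 0.35 0.76] w 21.2
shift [ -0.  -98.8   0.1] turn [-0.15 -0.02 -0.05]
```

Emit:
{"fn": "carry_out", "kwargs": {
  "series": [
    [[0,-20,0],[0,0,0]],
    [[0,-50,0],[0,0,0]],
    [[0,-80,0],[0,0,0]],
    [[0,-110,0],[0,0,0]],
    [[0,-110,0],[0,0,0]],
    [[0,-110,0],[0,0,0]],
    [[0,-110,0],[0,0,0]]
  ]
}}

```text
time: 5.25
eef_pos: [0.5073, 0.1947, 0.3706]
tcp_rot: [0.51, -0.509, 0.49, -0.491]
wrist_force: [0.3, -0.1, -1.4]
width: 0.231
```

```bash
python3 - <<'E'
from h import *
go(0.5265,-0.1998,0.370,2.2)
Rw,t,s=tool(); p=robot.get_image('wrist'); save(p,'wrist2.png'); p=robot.get_image('side'); save(p,'side2.png')
E
```

```text
t 5.25 pos [0.5073 0.1947 0.3706] jaw 2.19 F [ 0.26 -0.14 -1.45] w 21.7
shift [394.9   0.4   4.1] turn [-0.08 -0.01 -0.03]
```

View pics/side2.png

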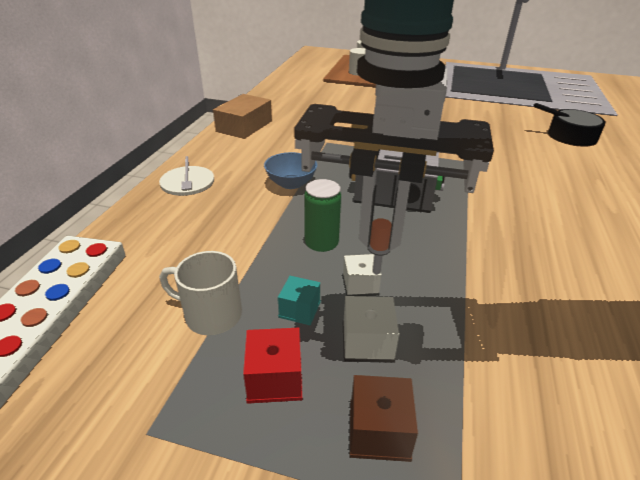

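View pics/wrist2.png

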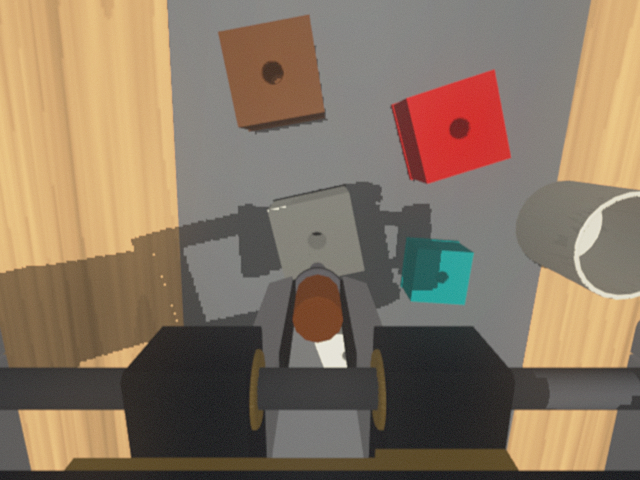

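The side view shows the pin held upright at about (380,245), above the empty stand at (371,325). Next I'll move so that the wrist camera stands over the slot, to refine its position.

Emit:
{"fn": "carry_out", "kwargs": {
  "series": [
    [[467,0,4],[0,0,0]],
    [[467,0,4],[0,0,0]],
    [[467,0,4],[0,0,0]],
    [[467,0,4],[0,0,0]],
    [[467,0,4],[0,0,0]],
    [[467,0,4],[0,0,0]],
    [[467,0,4],[0,0,0]],
    [[467,0,4],[0,0,0]],
    [[467,0,4],[0,0,0]],
    [[467,0,4],[0,0,0]],
    [[467,0,4],[0,0,0]],
    [[467,0,4],[0,0,0]],
    [[467,0,4],[0,0,0]],
    [[467,0,4],[0,0,0]],
    [[467,0,4],[0,0,0]],
    [[467,0,4],[0,0,0]]
  ]
}}

```text
time: 6.68
eef_pos: [0.5292, -0.2701, 0.3691]
tcp_rot: [-0.51, 0.51, -0.49, 0.489]
wrist_force: [-0.0, 0.4, 0.1]
width: 0.228
```

```bash
python3 - <<'E'
from h import *
from scipy import ndimage
go(0.5265,-0.1998,0.370,2.2)
Rw,t,s=tool(); p=robot.get_image('wrist'); save(p,'wrist3.png')
w=cloud(p,(Rw,t))
m=(w[...,2]>.074)&(w[...,2]<.086); l,k=ndimage.label(m); m=l==1+np.argmax(ndimage.sum(m,l,range(1,k+1)))
print(m.sum(),np.nanmedian(w[m][:,2]),cv2.minAreaRect((w[m][:,:2]*1000).astype(np.float32)))
fill=ndimage.binary_fill_holes(m); h=fill&~m; l,k=ndimage.label(h)
for i in range(1,k+1):
    a=(l==i)
    if a.sum()<200: continue
    vu=np.argwhere(a); pts=np.array([pxz(p,(u,v),0.08,(Rw,t))[:2]*1000 for v,u in vu],np.float32); print(a.sum(),vu.mean(0),cv2.minAreaRect(pts))
E
```

```text
t 6.68 pos [ 0.5292 -0.2701  0.3691] jaw 2.31 F [-0.04  0.37  0.07] w 21.5
shift [-70.3  -0.9   0.2] turn [ 0.1   0.11 -0.04]
35859 0.08100162201100258 ((526.5291748046875, -200.4029541015625), (150.6604766845703, 116.27613830566406), 2.2380211353302)
1810 [148.09944751 318.24033149] ((526.4823608398438, -200.35476684570312), (57.51337432861328, 13.777661323547363), 2.254157543182373)
```

View pics/wrist3.png

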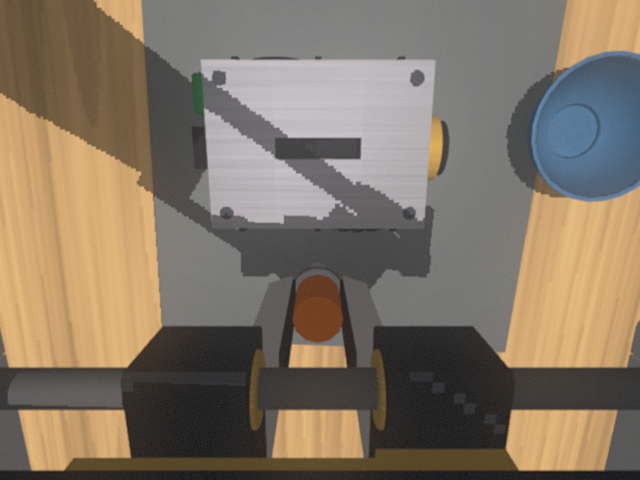

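Wrist view: the slot is at (318,148) and clear. It gives (0.5265, -0.2003) and yaw 2.25°, which agrees with the other cameras. There is a faint mark near (310,148), so I'll enlarge it and enhance the contrast.

```bash
python3 - <<'E'
from h import *
im=cv2.imread('pics/wrist3.png'); a=im[130:166,268:368].astype(float); a=np.clip((a-20)*4,0,255).astype(np.uint8)
cv2.imwrite('pics/crop3.png',cv2.resize(a,None,fx=8,fy=8,interpolation=cv2.INTER_NEAREST))
Rw,t,s=tool(); p=robot.get_image('wrist'); d=p['depth'][142:156:3,272:366:4]
w=cloud(p,(Rw,t)); print(np.round(w[142:156:3,272:366:4,2]*1000).astype(int) if np.isfinite(w[142:156:3,272:366:4,2]).all() else np.round(w[142:156:3,272:366:4,2]*1000)); print(t)
E
```

```text
[[81. 60. 61. 61. 61. 61. 61. 58.  7.  7.  6. 62. 61. 62. 61. 60. 61. 60.
  61. 61. 60.  8.  8. 82.]
 [81. 62. 61. 59. 62. 61. 61.  7.  7.  8.  7. 59. 61. 61. 60. 62. 60. 61.
  63. 60. 63.  7.  7. 82.]
 [81. 61. 62. 62. 62. 61. 60.  6.  6.  7.  8. 61. 61. 61. 62. 61. 60. 62.
  61. 61. 61.  6.  6. 81.]
 [82. 61. 62. 61. 60. 60. 61.  7.  7.  7.  6. 61. 62. 61. 61. 62. 61. nan
  60. 61. 60.  8.  8. 81.]
 [82. 61. 61. 61. 60. 60. 61. 58.  7.  7.  5. 61. 61. 61. 60. 62. 60. 62.
  60. 61. 61.  8. 78. 82.]]
[ 0.52919777 -0.27004988  0.36936915]
```

View pics/crop3.png

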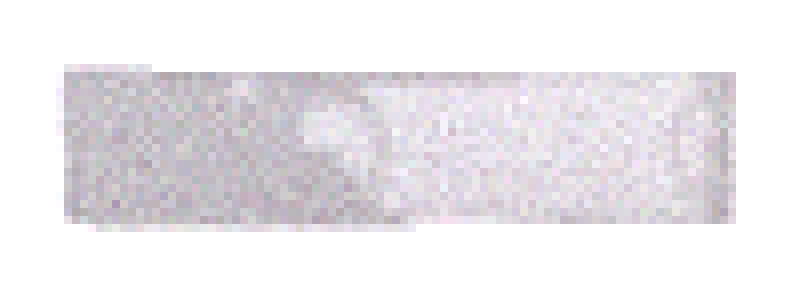

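```bash
python3 - <<'E'
from h import *
Rw,t,s=tool(); p=robot.get_image('wrist'); w=cloud(p,(Rw,t))
c=np.array([526.5,-200.3]);a=np.radians(2.25);ex=np.array([np.cos(a),np.sin(a)]);ey=np.array([-ex[1],ex[0]])
m=np.zeros((480,640),bool); m[140:158,285:345]=w[140:158,285:345,2]<.04
for mm,n in[(m,'mid')]:
    pts=np.array([pxz(p,(u,v),0.061,(Rw,t))[:2]*1000 for v,u in np.argwhere(mm)]); 
    x=(pts-c)@ex; y=(pts-c)@ey; print(n,len(x),'x',x.min(),x.max(),'y',y.min(),y.max())
m[:]=0; m[140:158,345:366]=w[140:158,345:366,2]<.04
pts=np.array([pxz(p,(u,v),0.061,(Rw,t))[:2]*1000 for v,u in np.argwhere(m)]); x=(pts-c)@ex; print('right',x.min(),x.max())
go(0.5265-0.008+0.0155,-0.2003,0.340,2.25)
E
```

```text
mid 206 x -13.420713566155353 -2.546360077191514 y -5.08567618837823 5.451867572405739
right 25.650797227876364 30.729807302976337
t 6.83 pos [ 0.5292 -0.2704  0.3696] jaw 2.3 F [ 0.45 -0.46 -0.14] w 21.5
shift [-69.8  29.6   7.7] turn [0.06 0.05 0.01]
```

The wrist depth shows a carriage hole at slot x ≈ -8 mm. The other one, at about +32 mm, is out of reach. I'll enter at x ≈ +3 mm and slide lightly towards -x, feeling for the drop.

```bash
python3 - <<'E'
from h import *
go(0.5295,-0.2002,0.337,2.25)
E
```

```text
t 6.83 pos [ 0.5292 -0.2704  0.3696] jaw 2.3 F [ 0.45 -0.46 -0.14] w 21.5
shift [-70.1  32.6   3.2] turn [0.06 0.05 0.01]
```

Emit:
{"fn": "carry_out", "kwargs": {
  "series": [
    [[-30,10,2],[0,0,0]],
    [[-55,22,3],[0,0,0]],
    [[-70,32.5,3],[0,0,0]],
    [[-70,32.5,3],[0,0,0]],
    [[-70,32.5,3],[0,0,0]],
    [[-70,32.5,3],[0,0,0]],
    [[-70,32.5,3],[0,0,0]],
    [[-70,32.5,3],[0,0,0]]
  ]
}}

```text
time: 7.5
eef_pos: [0.5295, -0.2013, 0.3381]
tcp_rot: [-0.509, 0.51, -0.49, 0.491]
wrist_force: [-0.0, 0.6, -0.6]
width: 0.231
```

```bash
python3 - <<'E'
from h import *
go(0.5295,-0.2002,0.307,2.25)
p=robot.get_image('side');save(p,'side4.png'); cv2.imwrite('pics/side4c.png',cv2.resize(cv2.imread('pics/side4.png')[90:220,330:470],None,fx=4,fy=4))
p=robot.get_image('scene');save(p,'scene4.png'); cv2.imwrite('pics/scene4c.png',cv2.resize(cv2.imread('pics/scene4.png')[200:340,100:250],None,fx=4,fy=4))
E
```

```text
t 7.5 pos [ 0.5295 -0.2013  0.3381] jaw 2.23 F [-0.01  0.62 -0.59] w 21.7
shift [-1.2 31.1  0.1] turn [-0.03 -0.02  0.08]
```

View pics/side4c.png

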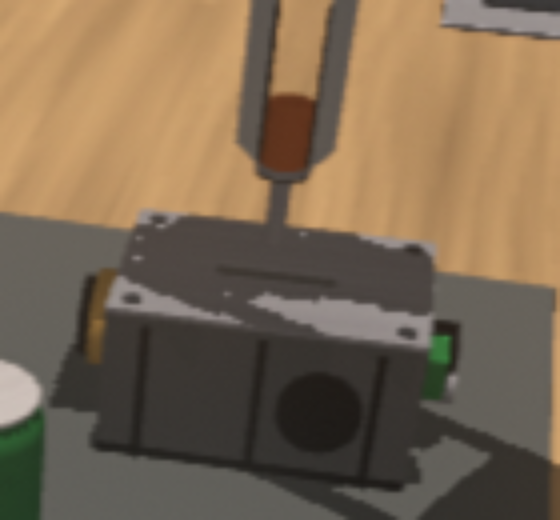

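View pics/scene4c.png

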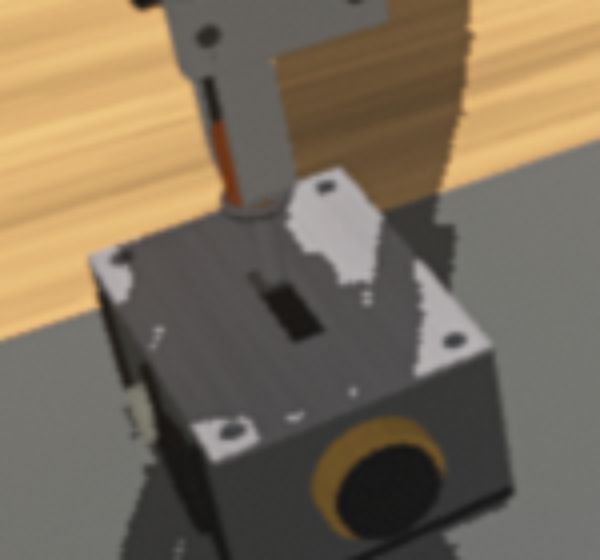

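Both crops show the tip just above the slot. I'll check the shank axis by depth.

```bash
python3 - <<'E'
from h import *
K={}
for n in['side','scene']:
    p=robot.get_image(n); w=cloud(p); A,o=cam2world(p)
    for lo,hi in[(.095,.110),(.108,.126)]:
        m=(w[...,2]>lo)&(w[...,2]<hi)&(abs(w[...,0]-.5295)<.02)&(abs(w[...,1]+.2)<.02)
        q=w[m]
        if len(q)==0: continue
        # mean col -> axis ray, horizontal
        uv=np.argwhere(m); 
        rows=np.unique(uv[:,0]); mid=[((uv[uv[:,0]==r][:,1].min()+uv[uv[:,0]==r][:,1].max())/2,r) for r in rows]
        z=(lo+hi)/2; g=np.mean(mid,0); W=pxz(p,g,q[:,2].mean()); 
        print(n,lo,len(q),'mean',np.round(q.mean(0),4),'xr',np.round([q[:,0].min(),q[:,0].max(),q[:,1].min(),q[:,1].max()],4), 'camdir',np.round((W-o)[:2]/np.linalg.norm((W-o)[:2]),2))
go(0.5295,-0.2002,0.307,2.25)
E
```

```text
side 0.095 37 mean [ 0.5292 -0.1983  0.1025] xr [ 0.5246  0.5342 -0.2028 -0.194 ] camdir [ 0.08 -1.  ]
side 0.108 47 mean [ 0.529  -0.1983  0.1169] xr [ 0.5246  0.5342 -0.2027 -0.1947] camdir [ 0.07 -1.  ]
scene 0.095 51 mean [ 0.5335 -0.202   0.1027] xr [ 0.529   0.5362 -0.2062 -0.1966] camdir [-0.98  0.2 ]
scene 0.108 61 mean [ 0.5332 -0.202   0.1162] xr [ 0.5288  0.5367 -0.2062 -0.1966] camdir [-0.98  0.2 ]
t 7.7 pos [ 0.5293 -0.2009  0.3373] jaw 2.25 F [ 0.09 -0.27 -0.36] w 21.4
shift [-0.7 30.3  0.2] turn [0.04 0.   0.03]
```

Emit:
{"fn": "carry_out", "kwargs": {
  "series": [
    [[-0.9,3,0],[0,0,0]],
    [[-0.9,8,0],[0,0,0]],
    [[-0.9,12,0],[0,0,0]],
    [[-0.9,16,0],[0,0,0]],
    [[-0.9,19,0],[0,0,0]],
    [[-0.9,22,0],[0,0,0]],
    [[-0.9,22,0],[0,0,0]]
  ]
}}

```text
time: 8.28
eef_pos: [0.5291, -0.1999, 0.3143]
tcp_rot: [-0.509, 0.51, -0.491, 0.489]
wrist_force: [0.6, -0.2, -1.6]
width: 0.229
```

```bash
python3 - <<'E'
from h import *
go(0.5295,-0.2002,0.304,2.25)
p=robot.get_image('scene');save(p,'scene5.png'); cv2.imwrite('pics/scene5c.png',cv2.resize(cv2.imread('pics/scene5.png')[200:340,100:250],None,fx=4,fy=4))
E
```

```text
t 8.28 pos [ 0.5291 -0.1999  0.3143] jaw 2.26 F [ 0.64 -0.22 -1.56] w 21.5
shift [ 0.3 10.3  0.4] turn [ 0.12  0.01 -0.02]
```

View pics/scene5c.png

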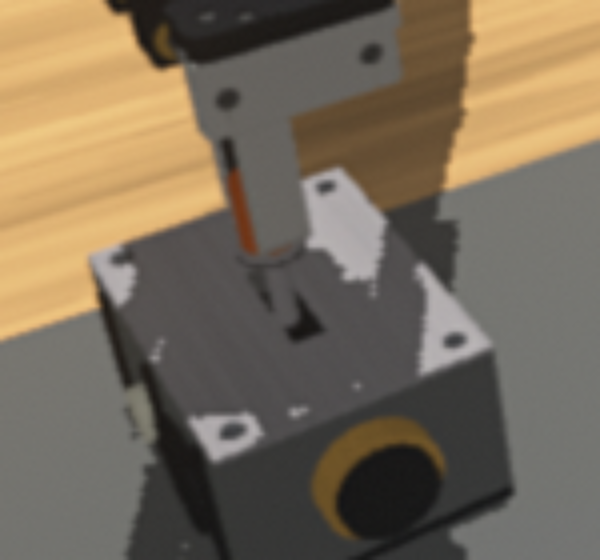

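The tip is in the slot and touches nothing. I'll go down gently onto the carriage.

Emit:
{"fn": "carry_out", "kwargs": {
  "series": [
    [[0.2,3,0.4],[0,0,0]],
    [[0.2,6,0.4],[0,0,0]],
    [[0.2,8,0.4],[0,0,0]],
    [[0.2,10,0.4],[0,0,0]],
    [[0.2,11,0.4],[0,0,0]],
    [[0.2,12,0.4],[0,0,0]],
    [[0.2,12,0.4],[0,0,0]],
    [[0.2,12,0.4],[0,0,0]]
  ]
}}

```text
time: 9.0
eef_pos: [0.5296, -0.2002, 0.3032]
tcp_rot: [-0.509, 0.51, -0.49, 0.49]
wrist_force: [-1.2, 0.4, 2.3]
width: 0.231
```

```bash
python3 - <<'E'
from h import *
import time
go(0.5265-.008,-0.2006,0.303,2.25)
F=[]
for i in range(4):
    robot.get_image('side'); F.append(robot.observe()['wrist_force'])
print(np.round(F,1))
E
```

```text
t 9.0 pos [ 0.5296 -0.2002  0.3032] jaw 2.26 F [-1.23  0.44  2.35] w 21.7
shift [ -0.    0.2 -11.1] turn [0.07 0.01 0.01]
[[-0.4  0.5  1.3]
 [-1.4  0.3  1.6]
 [-0.5  0.3  2.8]
 [-0.6  0.6  2.4]]
```

The carriage pushes back about 2–3 N. Sliding along the slot towards -x.

Emit:
{"fn": "carry_out", "kwargs": {
  "series": [
    [[0,0,-1.5],[0,0,0]],
    [[0,0,-3],[0,0,0]],
    [[0,0,-4.5],[0,0,0]],
    [[0,0,-6],[0,0,0]],
    [[0,0,-7],[0,0,0]],
    [[0,0,-8],[0,0,0]],
    [[0,0,-8],[0,0,0]]
  ]
}}

```text
time: 9.78
eef_pos: [0.5213, -0.2005, 0.3031]
tcp_rot: [-0.509, 0.51, -0.49, 0.49]
wrist_force: [-0.6, 0.2, 2.4]
width: 0.226
```

```bash
python3 - <<'E'
from h import *
go(0.5265-.008,-0.2006,0.303,2.25)
E
```

```text
t 9.78 pos [ 0.5213 -0.2005  0.3031] jaw 2.25 F [-0.58  0.23  2.4 ] w 21.3
shift [-0.1  0.1 -2.8] turn [ 0.1  -0.    0.02]
```

Emit:
{"fn": "carry_out", "kwargs": {
  "series": [
    [[0,0,-1],[0,0,0]],
    [[0,0,-2],[0,0,0]],
    [[0,0,-3],[0,0,0]],
    [[0,0,-3],[0,0,0]]
  ]
}}

```text
time: 10.12
eef_pos: [0.5179, -0.2006, 0.3023]
tcp_rot: [-0.509, 0.51, -0.491, 0.489]
wrist_force: [0.5, -0.5, -0.2]
width: 0.229
```

```bash
python3 - <<'E'
from h import *
go(0.5265-.008,-0.2006,0.303,2.25)
F=[]
for i in range(3):
    robot.get_image('side'); F.append(robot.observe()['wrist_force'])
print(np.round(F,1))
E
```

```text
t 10.12 pos [ 0.5179 -0.2006  0.3023] jaw 2.24 F [ 0.53 -0.45 -0.21] w 21.5
shift [ 0.  -0.7  0.6] turn [ 0.2  -0.01 -0.02]
[[-0.7 -0.3  0.2]
 [-0.1 -0.3 -0.9]
 [-0.4  0.5 -0.5]]
```

The push has vanished at slot x ≈ -8 mm, so the pin has dropped in. I'll push down 6 mm first and check.

Emit:
{"fn": "carry_out", "kwargs": {
  "series": [
    [[0,2,0.3],[0,0,0]],
    [[0,4,0.3],[0,0,0]],
    [[0,6,0.3],[0,0,0]],
    [[0,6,0.3],[0,0,0]]
  ]
}}

```text
time: 10.6
eef_pos: [0.5184, -0.2005, 0.296]
tcp_rot: [-0.509, 0.51, -0.491, 0.489]
wrist_force: [0.6, 0.2, -1.5]
width: 0.231
```

```bash
python3 - <<'E'
from h import *
F=[]
for i in range(3):
    robot.get_image('side'); F.append(robot.observe()['wrist_force'])
print(np.round(F,1))
go(0.5265-.008,-0.2006,0.2867,2.25)
E
```

```text
[[ 0.6 -0.1 -0.1]
 [-0.4 -0.8  0.3]
 [ 0.3 -0.9 -1.1]]
t 10.75 pos [ 0.5185 -0.2006  0.2967] jaw 2.25 F [ 0.32 -0.9  -1.09] w 21.7
shift [-0. 10.  0.] turn [ 0.14 -0.   -0.  ]
```

At this depth the carriage beside a hole would push about 4–5 N, but the force is still zero. Down most of the rest.

Emit:
{"fn": "carry_out", "kwargs": {
  "series": [
    [[0,2,0],[0,0,0]],
    [[0,4,0],[0,0,0]],
    [[0,6,0],[0,0,0]],
    [[0,7.5,0],[0,0,0]],
    [[0,7.5,0],[0,0,0]]
  ]
}}

```text
time: 11.17
eef_pos: [0.5184, -0.2006, 0.2886]
tcp_rot: [-0.509, 0.51, -0.491, 0.489]
wrist_force: [-0.5, 0.2, -0.2]
width: 0.228
```

```bash
python3 - <<'E'
from h import *
F=[]
for i in range(3):
    robot.get_image('side'); F.append(robot.observe()['wrist_force'])
print(np.round(F,1))
go(0.5265-.008,-0.2006,0.2867,2.25)
E
```

```text
[[-0.1  1.6 -0.1]
 [ 0.  -0.1  0.1]
 [-0.3  0.2 -0.1]]
t 11.32 pos [ 0.5185 -0.2006  0.2892] jaw 2.25 F [-0.33  0.18 -0.11] w 21.6
shift [-0.   2.5 -0. ] turn [ 0.14 -0.    0.  ]
```

Emit:
{"fn": "carry_out", "kwargs": {
  "series": [
    [[0,0.5,0],[0,0,0]],
    [[0,1,0],[0,0,0]],
    [[0,1.5,0],[0,0,0]],
    [[0,1.5,0],[0,0,0]]
  ]
}}

```text
time: 11.65
eef_pos: [0.5185, -0.2006, 0.2876]
tcp_rot: [-0.509, 0.51, -0.491, 0.489]
wrist_force: [0.7, -0.3, 0.0]
width: 0.231
```

Emit:
{"fn": "carry_out", "kwargs": {
  "series": [
    [[0,0.5,0],[0,0,0]],
    [[0,0.5,0],[0,0,0]],
    [[0,0.5,0],[0,0,0]]
  ]
}}

```text
time: 11.9
eef_pos: [0.5185, -0.2006, 0.2871]
tcp_rot: [-0.509, 0.51, -0.491, 0.489]
wrist_force: [0.5, 0.5, -0.4]
width: 0.228
```

```bash
python3 - <<'E'
from h import *
F=[]
for i in range(3):
    robot.get_image('side'); F.append(robot.observe()['wrist_force'])
print(np.round(F,1))
go(0.5265-.008,-0.2006,0.2867,2.25)
E
```

```text
[[-0.7 -0.4 -0.5]
 [-0.4 -0.3 -1.2]
 [-0.2 -0.2  0.1]]
t 12.05 pos [ 0.5185 -0.2006  0.2871] jaw 2.25 F [-0.24 -0.18  0.09] w 21.4
shift [-0.   0.4  0. ] turn [ 0.15 -0.   -0.01]
```

Emit:
{"fn": "carry_out", "kwargs": {
  "series": [
    [[0,0.5,0],[0,0,0]],
    [[0,0.5,0],[0,0,0]],
    [[0,0.5,0],[0,0,0]]
  ]
}}

```text
time: 12.3
eef_pos: [0.5185, -0.2007, 0.2867]
tcp_rot: [-0.509, 0.51, -0.491, 0.49]
wrist_force: [0.2, -0.8, -0.6]
width: 0.228
```

Emit:
{"fn": "carry_out", "kwargs": {
  "series": [
    [[0,0.5,0],[0,0,0]],
    [[0,0.5,0],[0,0,0]],
    [[0,0.5,0],[0,0,0]]
  ]
}}

```text
time: 12.55
eef_pos: [0.5185, -0.2006, 0.2867]
tcp_rot: [-0.509, 0.51, -0.491, 0.49]
wrist_force: [-0.9, 1.1, 3.0]
width: 0.231
```

The collar now bears at about 3 N with TCP z = 0.2867, exactly the predicted home height. I'll confirm by sight before letting go.

```bash
python3 - <<'E'
from h import *
go(0.5265-.008,-0.2006,0.2867,2.25)
p=robot.get_image('side');save(p,'side6.png'); cv2.imwrite('pics/side6c.png',cv2.resize(cv2.imread('pics/side6.png')[90:220,330:470],None,fx=4,fy=4))
print(robot.observe()['wrist_force'])
E
```

```text
t 12.55 pos [ 0.5185 -0.2006  0.2867] jaw 2.25 F [-0.94  1.11  2.99] w 21.7
shift [-0. -0. -0.] turn [ 0.13 -0.    0.01]
[-2.23542031  0.5040074   2.65089464]
```

View pics/side6c.png

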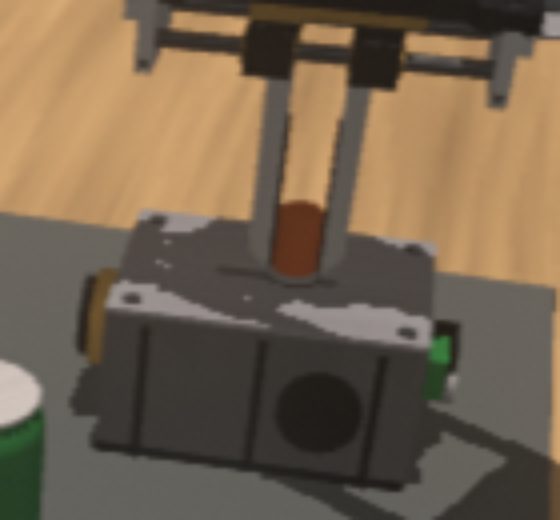

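The collar is flat on the cover, at about (298,272) in the crop. Opening the fingers, then straight up.

Emit:
{"fn": "carry_out", "kwargs": {
  "series": [
    [[0,0,0],[0,0,0]],
    [[0,0,0],[0,0,0]],
    [[0,0,0],[0,0,0]],
    [[0,0,0],[0,0,0]],
    [[0,0,0],[0,0,0]],
    [[0,0,0],[0,0,0]],
    [[0,0,0],[0,0,0]],
    [[0,0,0],[0,0,0]]
  ],
  "grip": 50
}}

```text
time: 13.27
eef_pos: [0.5185, -0.2006, 0.2866]
tcp_rot: [-0.509, 0.51, -0.491, 0.49]
wrist_force: [0.0, 0.1, -0.6]
width: 0.534
```

Emit:
{"fn": "carry_out", "kwargs": {
  "series": [
    [[0,-15,0],[0,0,0]],
    [[0,-40,0],[0,0,0]],
    [[0,-70,0],[0,0,0]],
    [[0,-100,0],[0,0,0]],
    [[0,-130,0],[0,0,0]],
    [[0,-130,0],[0,0,0]],
    [[0,-130,0],[0,0,0]],
    [[0,-130,0],[0,0,0]]
  ]
}}

```text
time: 13.93
eef_pos: [0.5187, -0.2005, 0.4158]
tcp_rot: [-0.509, 0.51, -0.491, 0.489]
wrist_force: [0.8, -0.5, -0.8]
width: 0.534
```

```bash
python3 - <<'E'
from h import *
go(0.5265-.008,-0.2006,0.2867,2.25)
Rw,t,s=tool()
c=np.array([526.5,-200.3])/1000
for n in ['side','scene','wrist']:
    p=robot.get_image(n); save(p,n+'7.png'); w=cloud(p,(Rw,t))
    m=(abs(w[...,0]-.5185)<.02)&(abs(w[...,1]+.2006)<.02)&(w[...,2]>.105)&(w[...,2]<.125); q=w[m]
    if len(q): print(n,len(q),np.round(q.mean(0),4),'z98',np.percentile(q[:,2],90),cv2.minEnclosingCircle((q[q[:,2]>.11][:,:2]*1000).astype(np.float32)))
    if n!='wrist':
        for k in['mug','tin','bowl']:
            for r in robot.recognise(p,k)[:1]: print(k,np.round(r['point']))
cv2.imwrite('pics/side7c.png',cv2.resize(cv2.imread('pics/side7.png')[90:220,330:470],None,fx=4,fy=4))
E
```

```text
t 13.93 pos [ 0.5187 -0.2005  0.4158] jaw 2.25 F [ 0.79 -0.52 -0.8 ] w 50.2
shift [1.000e-01 1.291e+02 2.000e-01] turn [ 0.18 -0.   -0.02]
side 91 [ 0.5177 -0.1968  0.1109] z98 0.11351339583298231 ((517.1080932617188, -199.34918212890625), 11.621808052062988)
mug [206. 288.]
tin [320. 212.]
bowl [291. 166.]
scene 150 [ 0.5223 -0.2013  0.112 ] z98 0.11491889450532713 ((519.6234741210938, -200.8313446044922), 11.25408935546875)
mug [442. 279.]
tin [312. 273.]
bowl [244. 376.]
wrist 681 [ 0.5184 -0.2006  0.1145] z98 0.11576887423559662 ((518.5834350585938, -201.4164276123047), 10.902950286865234)
```

View pics/side7c.png

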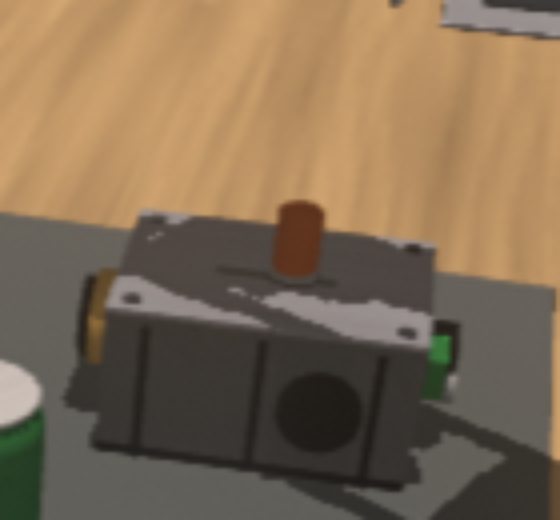

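View pics/scene7.png

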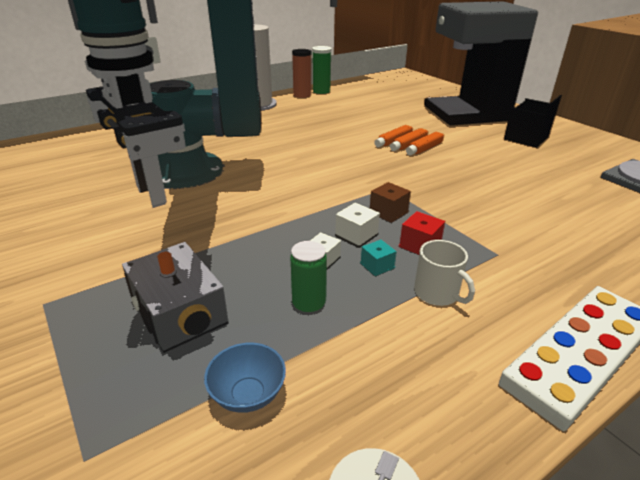

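The pin stands upright with its collar on the cover, in the scene at (167,263). Its top is at z ≈ 0.1145 against an expected 0.114. The gripper is clear and the bystanders have not moved. Handing in.

```bash
python3 -c "
from h import *
print(robot.sign_off())"
```

```text
the job is handed in; nothing more can be done
None
```

The pin is home in a carriage hole with its collar flat on the cover, released, and the job is handed in at about 14 s of the 61 s allowed.

- **Pick-up:** I took the orange pin from the larger white stand and put its tip through the slot at about x = +3 mm.
- **Finding the hole:** The wrist depth picture had already shown a hole near x = -8 mm, so I knew which way to slide. I pressed at about 2–3 N and slid towards -x until the push vanished at about -8 mm.
- **Pushing home:** The rest of the way down met no resistance until the collar touched. It then bore about 3 N at the predicted height. No wrist reading showed more than about 3 N during the search and the push home.

**Last checks:** The top of the pin measured about 0.1145–0.116 m (0.114 expected), and it looked upright in the pictures. It stood at about x = -8 mm and within 1 mm of the slot's centre line. The gripper was 130 mm above it. The mug, tin and bowl were found within about 2 pixels of where they started.

No check failed. The cameras disagreed by only 1–3 mm, which is about their calibration error. The hand-in reported no verdict.

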